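# Unlock the swarf hatch with the panel key

### The arm

A 6-joint arm with a two-finger parallel gripper is mounted at the origin on the work surface. World frame = base frame: x ahead of the robot, y to its left, z up, the work surface at z = 0. Lengths are in m, angles in rad, forces in N, time in s.
With the tool pointing down it reaches from about 0.4 to 0.925 m from the base axis. Payload 12.5 kg.
Tool frame: the origin (TCP) lies midway between the tips of the shut fingers; the grasp point (between the pads) lies 19 mm behind it; x points along the fingers, y is the direction in which the jaws open and shut, and the axes are right-handed (so a half turn about x gives the same grasp; the last joint's range is limited). The gripper opens to 95 mm and grips with 3 to 60 N. Pads are 20 mm wide; open, the fingers measure 119 mm over their backs; the gripper's body (75 mm by 180 mm) begins 59 mm behind the grasp point.
Start: joints at [-1.282, 0.491, 1.559, -0, 1.092, -0.106], TCP at [0.24, -0.577, 0.215] pointing down, gripper open.
Joint ranges: [-3.1, 3.1], [-0.84, 2.19], [0.05, 2.79], [-1.13, 4.28], [0.06, 2.93], [-2.69, 2.69]. Speed limits (rad/s): [2.22, 2.22, 2.79, 3.14, 3.14, 3.14].

### API

Orientations are given as a rotation vector (axis times angle).
In Python, from bench import telemetry, viewer, ticket gives the robot as it stands.
- The arm moves only by the tool play_rows, never from a script. Its argument "increments" is a list that holds one entry, the list of rows, each a list of 5 numbers: the opening, from 0 (shut) to 1 (fully open), then the shift along the tool's x, y, z normalised to -1 to 1, where 1 is 250 mm, then the turn about the tool's x normalised to -1 to 1, where 1 is 90 degrees. A call has 1 to 12 rows; each row is the pose to reach, as a shift and turn from the pose commanded when the call began, along the tool's axes at that moment; what a row does not reach only later rows make up. A row lasts 1/8 s, in which the tool goes at most 62.5 mm and 10.7 degrees, less where a joint would pass 70% of its speed; a pose out of reach is approached as far as the arm can. A call with a number of a shift or a turn outside -1 to 1 is refused whole. A call with a gripper value outside its range is refused whole. The fingers move at their own pace and stop on an object; "grip_force" is the grip in N (left out, the last holds). Time passes only in rows, so rows that repeat a pose let the fingers close. It gives the time, the measured TCP pose, the force and the opening at its end, in the units of the state.
- telemetry.read_state(): the state, without advancing time (a new reading comes with each control period).
- viewer.get_image(name): name is "scene" or "side" or "wrist"; returns a dict with "color" (400x640x3 uint8, red, green, blue), "intrinsics" (3x3 intrinsics, pixels), "R" (3x3) and "t" (3): a world point X has camera coordinates R X + t; the wrist camera has in their place "tool_from_camera" (4x4, takes a point from camera to tool coordinates, whose origin is the TCP and whose axes are the tool frame's). Camera axes: x right, y down, z forward; pixel columns grow to the right and rows downward; lengths in m; the calibration is good to about 2 mm. A picture is of the moment at which its call begins: read the wrist's pose just before it. There is no depth.
- ticket.hand_in(): hands the job in, once; it reports no verdict.
Trained networks look in the newest picture that a camera, given by its name, has taken for a name from the list of things; names that differ only in an ending like _2 or _b are one class to them, and where a whole thing is asked for, a point or a joint stands for the part that bears it (a point fixed in the world has none). Each returns a list of dicts, best first, with "p" (0 to 1); they miss things now and then, are a little off and sometimes report something else, mostly with a low value. They report only what shows in the picture. A call takes as long as a camera call.
- viewer.recognise(camera, thing): "position" ([row, column] as shares, 0 to 1, of the picture: columns of its width, rows of its height, amid what is visible of it).
The state is a dict: "t": time; "qpos": joint angles; "qd": joint speeds; "tau": joint torques, N m; "tool_pos": TCP position; "tool_rot": TCP orientation; "ft_force": force on the tool from outside, world axes, zero at the start; "ft_torque": the same for the moment, N m; "finger_gap": opening from 0.0 (shut) to 1.0 (fully open).
Only numpy, scipy, OpenCV 4.12 (cv2) and the standard library are available. Lean on these libraries where they do the work, as an engineer would, in place of code of your own. Each camera call takes 0.05 s, during which the arm holds its last target.

### The job

Take the orange-handled key from its blue rest, put it upright in the round lock on the grey cabinet and, pressing only lightly on the lock's sprung plate (never down to its stop), turn the key gently back and forth until it finds the hidden slot and drops. Push it fully home, only then turn it clockwise until the brass bolt is fully drawn, and leave the key standing fully home in the lock. Do not disturb the polished shell or the white bottle.

Things in the scene. Friction and masses are not known exactly. Their poses are not given: they have to be found in the camera images.
- key_grip (a point): Centre of the orange handle of the key: an upright plate 56 mm (key x) by 14 mm thick (key y) by 42 mm high; z up along the key. The key, 106 mm tall and 0.15-0.3 kg, stands loose and upright in its rest. Below this point: handle bottom at 21 mm, neck 18 mm across, steel collar disc 56 mm across from 29 to 35 mm, its underside 35 mm below.
- key_tip (a point): Middle of the key's lower end, 85 mm below the handle's centre. From here up: flat blade 30 mm (key x) by 7 mm (key y), 14 mm long; stem 9 mm across, 18 mm long; barrel 30 mm across, 18 mm long; then the collar. A half turn about the key's axis makes no difference to the lock.
- rest: Blue key rest, block 70 x 70 x 55 mm high, fixed, origin under its centre; a 35 mm square hole takes the key's lower part, the collar lies on top (handle centre then 90 mm above the table).
- lock_mouth (a point): Centre of the mouth of the lock, in a steel ring 87 mm above the table on the grey cabinet (240 x 300 x 75 mm, fixed); z up, x away from the red index mark, y towards the hatch. A funnel 47 mm wide narrows to a bore 34 mm wide 8 mm down; a black spring shutter in it yields to 1 N. Fully home, the key's collar lies on the ring, handle centre 35 mm above this point.
- plate_face (a point): Hidden top of the lock's sprung plate, on the lock's axis 20 mm below the mouth, where the key's tip first meets it (axes as the mouth). It has a slot 34 x 11 mm for the blade, whose unseen direction lies within 0.55 rad either way of the x axis, different each time. When the blade is within about 0.1 rad of it the plate springs up round the blade and the key can be pushed home.
- plate (a joint): How far the sprung plate is pressed down, m: 0 at rest, stop at 0.016. Spring about 1.4 N at first, rising 0.45 N per mm. 4 to 7 mm is a light press; more than 13 mm is too hard. It goes back to about 0 when the blade finds the slot.
- bolt (a joint): Brass bolt 50 mm long on the cabinet top, across the edge of the steel hatch: 0 shot (locked), 0.024 m fully drawn (towards the lock). The key, home, sits in a slotted driver with up to 0.13 rad of play either way, then turns it clockwise seen from above by 0.8 rad to a stop, against about 0.15 N m; that draws the bolt, 0.03 m per rad.
- shell_mid (a point): Polished metal shell, 48 mm across, 71 mm tall, standing loose on the table near the key rest; the point is 35 mm above its foot. Leave alone.
- oiler: White plastic bottle with red cap, 56 mm across, 150 mm tall, standing loose; origin under its centre. Leave alone.

How it is judged:
By the outcome, as a careful person would: the job done as asked, in the order asked, and still so for the second after the job is handed in, with the robot touching nothing.
It also fails if it takes over 51 s, if anything falls off the work surface, if the arm or the gripper's body presses on something with over 40 N, if the wrist force passes 120 N, or if a joint passes its speed limit or range.

## Working session

There is one attempt and no reset: what is moved stays moved. The work goes in short steps, Python scripts to look and compute and a tool call to move; the robot and the scene stay as the last step left them, time stands still between calls to the robot, and variables do not carry over. Pictures are saved under pics/ and viewed, and the job is handed in when it is done.

Besides the shell and the picture viewer there is one more tool, called after "Request:" as name(argument=value, ...), one argument or row to a line, values as JSON. play_rows: Moves the arm, as the interface text tells. Scaled input: -1 to 1 covers 250 mm each way for a shift and 90 degrees each way for a turn. Its arguments: {"type":"object","properties":{"increments":{"type":"array"},"grip_force":{"type":"number"}},"required":["increments"]}

```bash
mkdir -p pics; ls; python3 - <<'E'
from bench import telemetry, viewer
import cv2
s=telemetry.read_state()
for k in s: print(k,s[k])
for n in ["scene","side","wrist"]:
    im=viewer.get_image(n); cv2.imwrite(f"pics/{n}0.png",im["color"][:,:,::-1])
    print(n,im["intrinsics"],im.get("R"),im.get("t"),im.get("tool_from_camera"))
    for th in ["key_grip","rest","lock_mouth","shell_mid","oiler","bolt"]:
        try: print(th,[(r["p"],r["position"]) for r in viewer.recognise(n,th)][:2])
        except Exception as e: print(th,e)
print(telemetry.read_state()["t"])
E
```

```text
pics
t 0.0
qpos [-1.28158980e+00  4.91563491e-01  1.55945716e+00  4.20827597e-05
  1.09168786e+00 -1.05600338e-01]
qd [ 0.00016894 -0.00080962  0.00041919  0.00146897  0.00147932  0.00155198]
tau [ 2.47409749e-03 -6.12635851e+01 -2.58178121e+01  6.93100621e-02
  4.82236978e-02 -6.92578283e-05]
tool_pos [ 0.24035408 -0.57667205  0.21405665]
tool_rot [ 2.00512398  0.40217389 -2.00525715]
ft_force [0.33995808 0.20667784 0.48642634]
ft_torque [ 0.02401601 -0.03858739  0.01535167]
finger_gap 1.0040566581425157
scene [[370.88415209   0.         324.18547664]
 [  0.         370.88415209 199.17195488]
 [  0.           0.           1.        ]] [[-0.83303573  0.55309085 -0.01191595]
 [ 0.48214172  0.71527706 -0.50588348]
 [-0.27127632 -0.42716419 -0.86251952]] [ 0.37747337 -0.19777999  1.08906693] None
key_grip [(0.64, [0.3663, 0.3492])]
rest [(0.59, [0.4073, 0.3566])]
lock_mouth [(0.89, [0.7228, 0.5155])]
shell_mid [(0.69, [0.3233, 0.423])]
oiler [(0.58, [0.745, 0.6984])]
bolt []
side [[367.60173826   0.         313.18574549]
 [  0.         367.60173826 196.92514684]
 [  0.           0.     
[... 164 characters left out ...]
135198] None
key_grip [(0.81, [0.3638, 0.537])]
rest [(0.72, [0.419, 0.5356]), (0.38, [0.6112, 0.3628])]
lock_mouth [(0.81, [0.612, 0.3559])]
shell_mid [(0.56, [0.4298, 0.6269])]
oiler [(0.71, [0.8213, 0.3634])]
bolt []
wrist [[327.52885617   0.         322.85146717]
 [  0.         327.52885617 198.96138682]
 [  0.           0.           1.        ]] None None [[-4.05276495e-04 -2.92182301e-01  9.56362556e-01 -1.70713575e-01]
 [ 9.99999667e-01 -7.96289801e-04  1.80490728e-04 -1.94985045e-05]
 [ 7.08805553e-04  9.56362311e-01  2.92182526e-01 -8.28677688e-02]
 [ 0.00000000e+00  0.00000000e+00  0.00000000e+00  1.00000000e+00]]
key_grip []
rest []
lock_mouth []
shell_mid []
oiler []
bolt []
1.05
```

View pics/scene0.png

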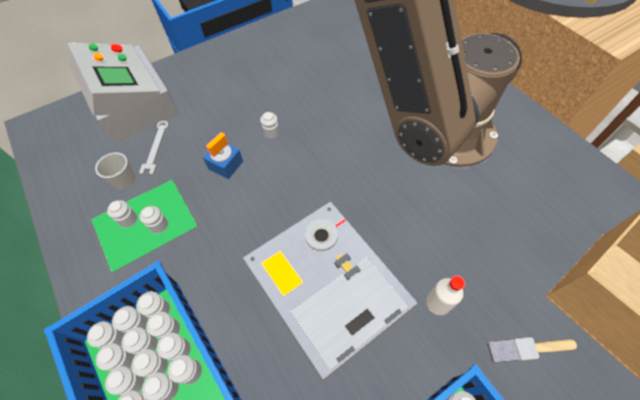

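View pics/side0.png

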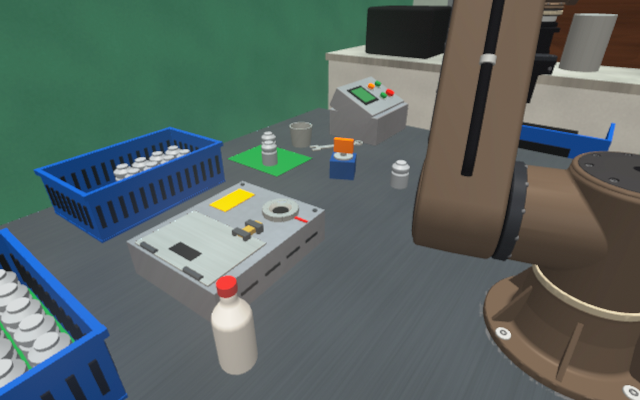

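```bash
cat > h.py <<'E'
import numpy as np, cv2
from scipy.spatial.transform import Rotation as Ro
from bench import telemetry, viewer
def ray_cam(im,s=None):
    if "R" in im and im["R"] is not None: return np.array(im["R"]),np.array(im["t"])
    T=np.array(im["tool_from_camera"]); W=np.eye(4); W[:3,:3]=Ro.from_rotvec(s["tool_rot"]).as_matrix(); W[:3,3]=s["tool_pos"]
    M=np.linalg.inv(W@T); return M[:3,:3],M[:3,3]
def onz(K,R,t,uv,z):
    d=R.T@np.linalg.inv(K)@np.array([uv[0],uv[1],1.]); c=-R.T@t
    return c+d*(z-c[2])/d[2]
def proj(K,R,t,X):
    p=(R@np.atleast_2d(X).T).T+t; q=(K@p.T).T; return q[:,:2]/q[:,2:]
E
cat > cal.py <<'E'
import numpy as np
C={"scene":(np.array([[370.88415209,0,324.18547664],[0,370.88415209,199.17195488],[0,0,1]]),np.array([[-0.83303573,0.55309085,-0.01191595],[0.48214172,0.71527706,-0.50588348],[-0.27127632,-0.42716419,-0.86251952]]),np.array([0.37747337,-0.19777999,1.08906693])),
"side":(np.array([[367.60173826,0,313.18574549],[0,367.60173826,196.92514684],[0,0,1]]),np.array([[-0.78872455,-0.61466233,-0.01018849],[-0.29277732,0.390157,-0.87295988],[0.54055066,-0.68554193,-0.48768559]]),np.array([0.4018,0.21187959,0.58135198]))}
E
python3 - <<'E'
from h import *; from cal import C
D={"scene":dict(key_grip=(.3663,.3492),rest=(.4073,.3566),lock=(.7228,.5155),shell=(.3233,.423),oiler=(.745,.6984)),
"side":dict(key_grip=(.3638,.537),rest=(.419,.5356),lock=(.612,.3559),shell=(.4298,.6269),oiler=(.8213,.3634))}
Z=dict(key_grip=.09,rest=.04,lock=.087,shell=.035,oiler=.075)
for k in Z:
  for c in D: print(k,c,onz(*C[c],(D[c][k][1]*640,D[c][k][0]*400),Z[k]))
E
```

```text
key_grip scene [ 0.59655342 -0.25193745  0.09      ]
key_grip side [ 0.6034529  -0.26303537  0.09      ]
rest scene [ 0.60316675 -0.23738025  0.04      ]
rest side [ 0.58146872 -0.22838263  0.04      ]
lock scene [0.57681458 0.20963134 0.087     ]
lock side [0.5060519  0.24620652 0.087     ]
shell scene [ 0.44957451 -0.27996875  0.035     ]
shell side [ 0.44217233 -0.31005131  0.035     ]
oiler scene [0.38383833 0.35685924 0.075     ]
oiler side [0.36797014 0.35802673 0.075     ]
```

```bash
python3 - <<'E'
from h import *; from cal import C
s=telemetry.read_state(); M=Ro.from_rotvec(s["tool_rot"]).as_matrix(); print(M.round(3))
for n,uv in [("scene",(321,234)),("side",(281,209))]:print(n,onz(*C[n],uv,.087))
for n,a,b in [("scene",(336,226),(345,220)),("side",(295,217),(306,221))]:
  A=onz(*C[n],a,.077);B=onz(*C[n],b,.077);print(n,A,B,np.degrees(np.arctan2(*(A-B)[1::-1])))
a=cv2.imread("pics/scene0.png")[110:200,170:290];b=cv2.imread("pics/side0.png")[120:240,220:430]
cv2.imwrite("pics/z1.png",cv2.resize(a,None,fx=6,fy=6,interpolation=cv2.INTER_CUBIC))
cv2.imwrite("pics/z2.png",cv2.resize(b,None,fx=3.8,fy=3.8,interpolation=cv2.INTER_CUBIC))
E
```

```text
[[ 0.     0.385 -0.923]
 [-0.    -0.923 -0.385]
 [-1.     0.     0.   ]]
scene [0.52323005 0.09454006 0.087     ]
side [0.51348964 0.09989893 0.087     ]
scene [0.48110044 0.09288402 0.077     ] [0.45502278 0.09177427 0.077     ] 2.4367922314903425
side [0.48151223 0.09407359 0.077     ] [0.45455441 0.09223646 0.077     ] 3.898578667304301
```

View pics/z1.png

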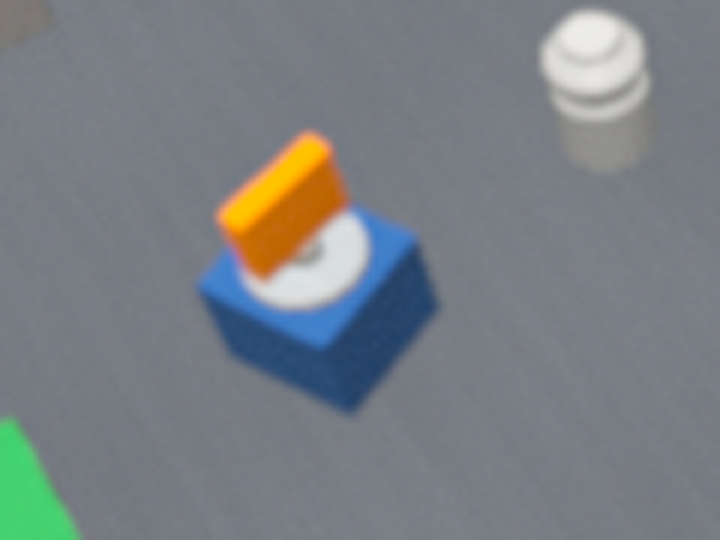

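View pics/z2.png

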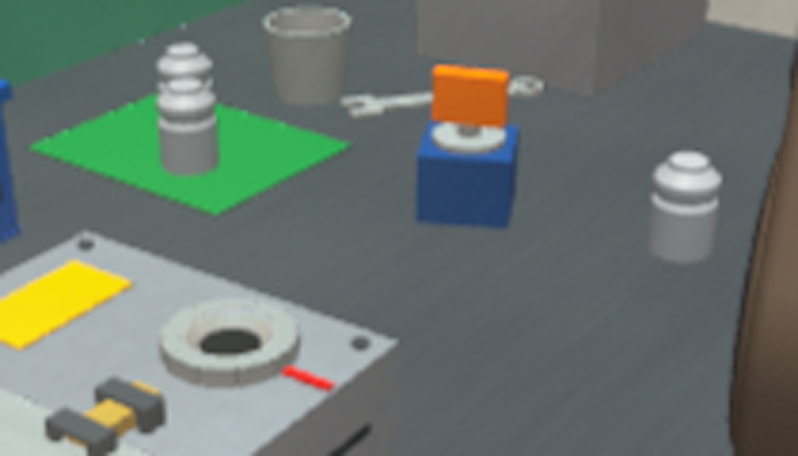

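```bash
python3 - <<'E'
from h import *; from cal import C
f=lambda x,y:(170+x/6,110+y/6)
A=onz(*C["scene"],f(229,218),.111);B=onz(*C["scene"],f(319,141),.111)
print(A,B,(A+B)/2,np.linalg.norm(A-B),np.degrees(np.arctan2(*(B-A)[1::-1])))
g=lambda x,y:(220+x/3.8,120+y/3.8)
A=onz(*C["side"],g(433,69),.111);B=onz(*C["side"],g(508,74),.111)
print(A,B,(A+B)/2,np.linalg.norm(A-B),np.degrees(np.arctan2(*(B-A)[1::-1])))
print(onz(*C["side"],g(470,98),.09))
for n,uv in [("scene",f(605,160)),("side",g(682,245))]: print(onz(*C[n],uv,.01))
E
```

```text
[ 0.63130888 -0.25605036  0.111     ] [ 0.58171521 -0.27277985  0.111     ] [ 0.60651205 -0.2644151   0.111     ] 0.052339355199436104 -161.35915051232453
[ 0.62753571 -0.24866778  0.111     ] [ 0.57714306 -0.2726421   0.111     ] [ 0.60233939 -0.26065494  0.111     ] 0.05580489743934027 -154.55721397843914
[ 0.60228046 -0.26130469  0.09      ]
[ 0.45507245 -0.27647512  0.01      ]
[ 0.43165971 -0.2839725   0.01      ]
```

Request:
play_rows(
  increments=[
    [[1, 0, -0.3, -1, 0], [1, 0, -0.6, -1, 0], [1, 0, -0.6, -1, 0], [1, 0, -0.6, -1, 0], [1, 0, -0.6, -1, 0]],
  ],
)

```text
t: 1.68
tool_pos: [0.4145, -0.3402, 0.2149]
tool_rot: [2.004, 0.402, -2.004]
ft_force: [-0.8, -0.3, -0.4]
finger_gap: 1.003
```

Request:
play_rows(
  increments=[
    [[1, 0.0, 0, -0.8, 0], [1, 0.0, 0, -0.8, 0], [1, 0.0, 0, -0.8, 0], [1, 0.0, 0, -0.8, 0], [1, 0.0, 0, -0.8, 0]],
  ],
)

```text
t: 2.3
tool_pos: [0.5982, -0.265, 0.2142]
tool_rot: [2.003, 0.402, -2.005]
ft_force: [-0.6, 0.0, 0.2]
finger_gap: 0.997
```

```bash
cat > w.py <<'E'
from h import *
import sys
s=telemetry.read_state(); im=viewer.get_image("wrist"); cv2.imwrite(f"pics/{sys.argv[1]}.png",im["color"][:,:,::-1])
R,t=ray_cam(im,s); np.savez(f"pics/{sys.argv[1]}.npz",K=im["intrinsics"],R=R,t=t)
print(s["t"],s["tool_pos"],s["ft_force"]); M=Ro.from_rotvec(s["tool_rot"]).as_matrix(); print(M.round(3))
E
python3 w.py w1
```

```text
2.3 [ 0.598172   -0.26497978  0.21416724] [-0.62547873  0.03723221  0.21078332]
[[-0.001  0.386 -0.923]
 [ 0.    -0.923 -0.386]
 [-1.    -0.     0.001]]
```

View pics/w1.png

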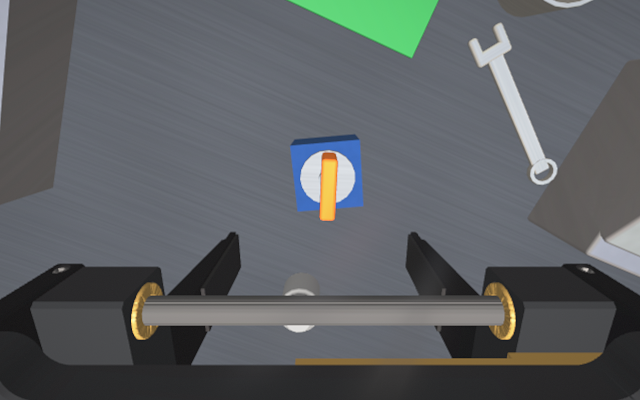

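```bash
python3 - <<'E'
from h import *
d=np.load("pics/w1.npz");K,R,t=d["K"],d["R"],d["t"]
im=cv2.imread("pics/w1.png");h=cv2.cvtColor(im,cv2.COLOR_BGR2HSV)
m=cv2.inRange(h,(8,150,120),(25,255,255)); m[:130]=0;m[235:]=0;m[:,:290]=0;m[:,365:]=0
v=h[...,2][m>0];print(np.histogram(v,8))
for y in range(148,226,6):
  xs=np.where(m[y]>0)[0]; print(y,xs.min() if len(xs) else 0,xs.max() if len(xs) else 0,[tuple(im[y,x]) for x in xs[::4]][:5])
cv2.imwrite("pics/w1z.png",cv2.resize(im[130:230,280:380],None,fx=6,fy=6,interpolation=cv2.INTER_CUBIC))
E
```

```text
(array([ 31,  41,   5,   2,   1,   5,  31, 888]), array([167., 178., 189., 200., 211., 222., 233., 244., 255.]))
148 0 0 []
154 323 334 [(np.uint8(32), np.uint8(85), np.uint8(173)), (np.uint8(39), np.uint8(91), np.uint8(178)), (np.uint8(38), np.uint8(89), np.uint8(177))]
160 322 336 [(np.uint8(58), np.uint8(122), np.uint8(232)), (np.uint8(71), np.uint8(175), np.uint8(248)), (np.uint8(69), np.uint8(170), np.uint8(248)), (np.uint8(66), np.uint8(164), np.uint8(249))]
166 322 336 [(np.uint8(52), np.uint8(150), np.uint8(248)), (np.uint8(87), np.uint8(209), np.uint8(247)), (np.uint8(89), np.uint8(211), np.uint8(247)), (np.uint8(87), np.uint8(208), np.uint8(247))]
172 322 336 [(np.uint8(59), np.uint8(158), np.uint8(249)), (np.uint8(86), np.uint8(209), np.uint8(247)), (np.uint8(88), np.uint8(210), np.uint8(247)), (np.uint8(83), np.uint8(201), np.uint8(247))]
178 321 336 [(np.uint8(86), np.uint8(145), np.uint8(246)), (np.uint8(86), np.uint8(208), np.uint8(247)), (np.uint8(87), np.uint8(209), np.uint8(247)), (np.uint8(87), np.uint8(210), np.uint8(247))]
184 321 335 [(np.uint8(64), np.uint8(147
[... 546 characters left out ...]
7))]
202 320 334 [(np.uint8(90), np.uint8(141), np.uint8(247)), (np.uint8(83), np.uint8(204), np.uint8(247)), (np.uint8(81), np.uint8(202), np.uint8(247)), (np.uint8(78), np.uint8(197), np.uint8(247))]
208 320 334 [(np.uint8(71), np.uint8(146), np.uint8(255)), (np.uint8(83), np.uint8(203), np.uint8(247)), (np.uint8(79), np.uint8(199), np.uint8(247)), (np.uint8(74), np.uint8(188), np.uint8(247))]
214 320 334 [(np.uint8(62), np.uint8(153), np.uint8(253)), (np.uint8(80), np.uint8(201), np.uint8(247)), (np.uint8(78), np.uint8(196), np.uint8(247)), (np.uint8(73), np.uint8(185), np.uint8(247))]
220 325 331 [(np.uint8(93), np.uint8(136), np.uint8(227)), (np.uint8(87), np.uint8(135), np.uint8(235))]
```

View pics/w1z.png

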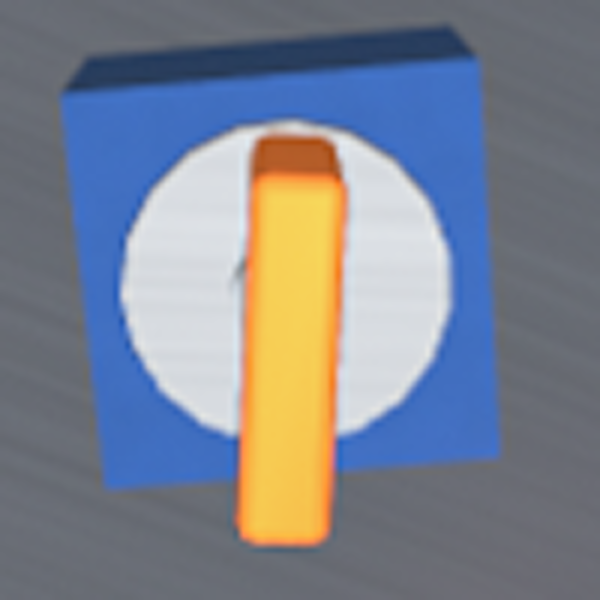

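```bash
python3 - <<'E'
from h import *
d=np.load("pics/w1.npz");c=(d["K"],d["R"],d["t"])
A=onz(*c,(329.5,158.7),.111);B=onz(*c,(327.2,220.8),.111)
print(A,B,(A+B)/2,np.linalg.norm(A-B),np.degrees(np.arctan2(*(A-B)[1::-1])))
print(onz(*c,(327.7,177.2),.061))
D=(A+B)/2-np.array([.598172,-.26497978,.214])
s=telemetry.read_state();M=Ro.from_rotvec(s["tool_rot"]).as_matrix();print(M.T@D, np.degrees(np.arctan2(M[1,1],M[0,1])))
E
```

```text
[ 0.63226757 -0.25681213  0.111     ] [ 0.58004646 -0.27673671  0.111     ] [ 0.60615702 -0.26677442  0.111     ] 0.05589305521064235 20.883977844528708
[ 0.60641441 -0.26685219  0.061     ]
[ 0.10299448  0.00476189 -0.00674113] -67.37388128334113
```

Request:
play_rows(
  increments=[
    [[0.6, 0.1, 0.019, -0.027, 0.019], [0.6, 0.3, 0.019, -0.027, 0.019], [0.6, 0.5, 0.019, -0.027, 0.019], [0.6, 0.564, 0.019, -0.027, 0.019], [0.6, 0.564, 0.019, -0.027, 0.019], [0, 0.564, 0.019, -0.027, 0.019], [0, 0.564, 0.019, -0.027, 0.019], [0, 0.564, 0.019, -0.027, 0.019], [0, 0.564, 0.019, -0.027, 0.019], [0, 0.564, 0.019, -0.027, 0.019]],
  ],
  grip_force=40,
)

```text
t: 3.6
tool_pos: [0.6062, -0.2672, 0.0738]
tool_rot: [2.022, 0.373, -2.022]
ft_force: [0.4, 0.3, 1.4]
finger_gap: 0.143
```

```bash
python3 w.py w2; python3 -c "
from bench import telemetry as t; s=t.read_state(); print(s['finger_gap'],s['ft_force'],s['ft_torque'],s['qpos'])"
```

```text
3.6 [ 0.60617576 -0.26715014  0.07375379] [0.38597121 0.25569045 1.35036423]
[[ 0.     0.357 -0.934]
 [-0.    -0.934 -0.357]
 [-1.     0.    -0.   ]]
0.1459826920276832 [-0.80310384  0.32960288  1.48279114] [0.17148644 0.14847941 0.02321947] [-5.14730099e-01  6.96199135e-01  1.58716634e+00 -5.34373783e-05
  8.58183962e-01  6.91082222e-01]
```

View pics/w2.png

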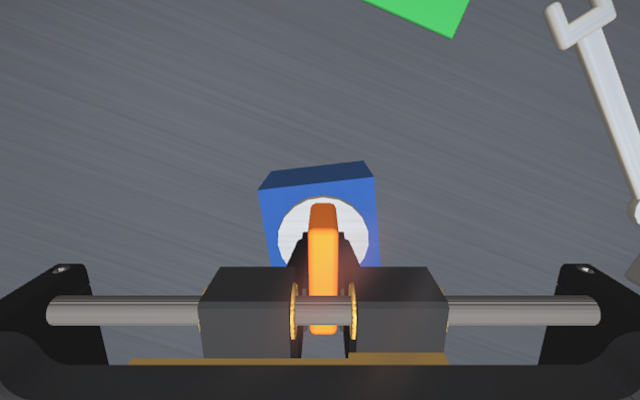

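Request:
play_rows(
  increments=[
    [[0, -0.15, 0, 0, 0], [0, -0.4, 0, 0, 0], [0, -0.564, -0.1, 0, -0.1], [0, -0.564, -0.3, 0, -0.22], [0, -0.564, -0.5, 0, -0.34], [0, -0.564, -0.7, 0, -0.45], [0, -0.564, -0.9, 0, -0.57], [0, -0.564, -1, 0, -0.68], [0, -0.564, -1, 0, -0.8], [0, -0.564, -1, 0, -0.906], [0, -0.564, -1, 0, -0.906]],
  ],
)

```text
t: 5.03
tool_pos: [0.5168, -0.0335, 0.2145]
tool_rot: [1.048, 1.304, -1.049]
ft_force: [-0.7, -0.6, -1.8]
finger_gap: 0.144
```

Request:
play_rows(
  increments=[
    [[0, 0, -0.04, -0.12, -0.115], [0, 0, -0.08, -0.24, -0.23], [0, 0, -0.12, -0.36, -0.345], [0, 0, -0.16, -0.48, -0.46], [0, 0, -0.189, -0.576, -0.575], [0, 0, -0.189, -0.576, -0.69], [0, 0, -0.189, -0.576, -0.805], [0, 0, -0.189, -0.576, -0.906], [0, 0, -0.189, -0.576, -0.906]],
  ],
)

```text
t: 6.15
tool_pos: [0.4397, 0.0967, 0.2145]
tool_rot: [-0.051, 1.57, 0.051]
ft_force: [0.3, -0.1, -1.9]
finger_gap: 0.149
```

```bash
python3 w.py w3; python3 -c "
from bench import telemetry as t; s=t.read_state(); print(s['finger_gap'],s['ft_force'],s['ft_torque'],s['qpos'])"
```

```text
6.15 [0.43972088 0.09671489 0.21454349] [ 0.25383388 -0.14544317 -1.87834453]
[[-0.    -0.065  0.998]
 [-0.     0.998  0.065]
 [-1.    -0.    -0.   ]]
0.14018152033220044 [-0.29375657  0.1149763  -1.96963768] [ 0.11246023 -0.15735295 -0.01794745] [ 6.96434793e-02  2.43211035e-01  1.96689455e+00 -9.22901483e-05
  9.31594873e-01 -1.56444268e+00]
```

View pics/w3.png

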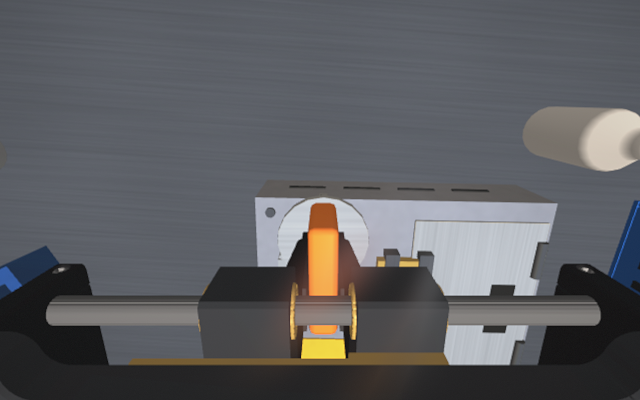

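Request:
play_rows(
  increments=[
    [[0, 0, 0, 0.25, 0], [0, 0, 0, 0.5, 0], [0, 0, 0, 0.7, 0], [0, 0, 0, 0.7, 0]],
  ],
)

```text
t: 6.7
tool_pos: [0.6166, 0.1088, 0.2132]
tool_rot: [-0.05, 1.571, 0.05]
ft_force: [-1.0, -0.1, -3.0]
finger_gap: 0.146
```

```bash
python3 w.py w4; python3 - <<'E'
import cv2
im=cv2.imread("pics/w4.png"); cv2.imwrite("pics/w4z.png",cv2.resize(im[80:260,230:430],None,fx=3.3,fy=3.3,interpolation=cv2.INTER_CUBIC))
E
```

```text
6.7 [0.61657676 0.10880765 0.21322484] [-1.04648889 -0.11135456 -2.99411557]
[[-0.    -0.064  0.998]
 [-0.     0.998  0.064]
 [-1.    -0.    -0.   ]]
```

View pics/w4.png

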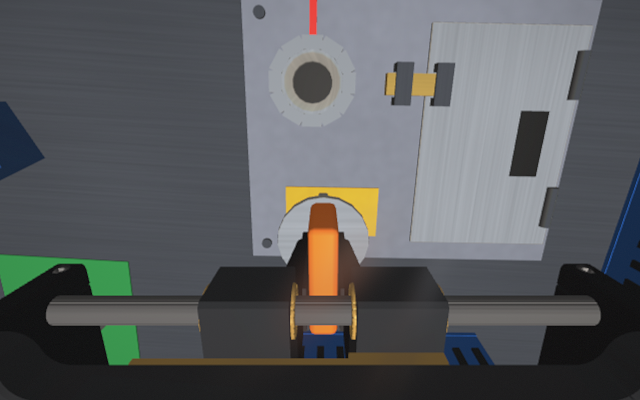

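View pics/w4z.png

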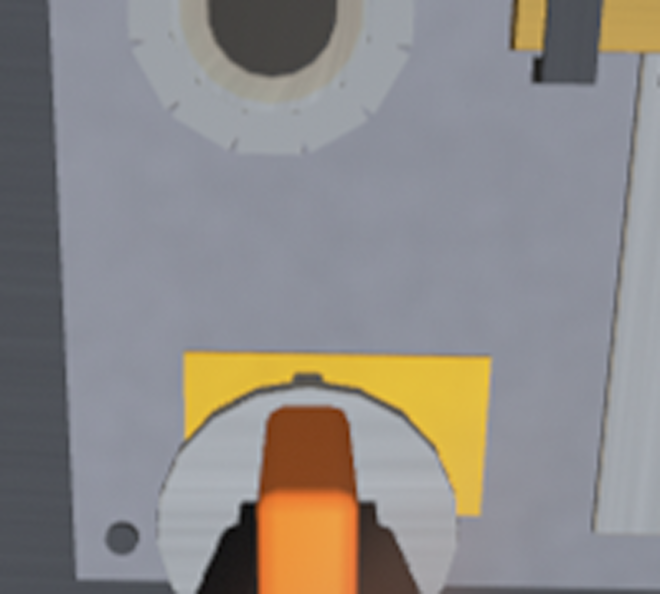

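```bash
python3 - <<'E'
import cv2
im=cv2.imread("pics/w4.png"); cv2.imwrite("pics/w4y.png",cv2.resize(im[0:140,245:385],None,fx=5,fy=5,interpolation=cv2.INTER_CUBIC)[:600])
E
```

```text
(no output)
```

View pics/w4y.png

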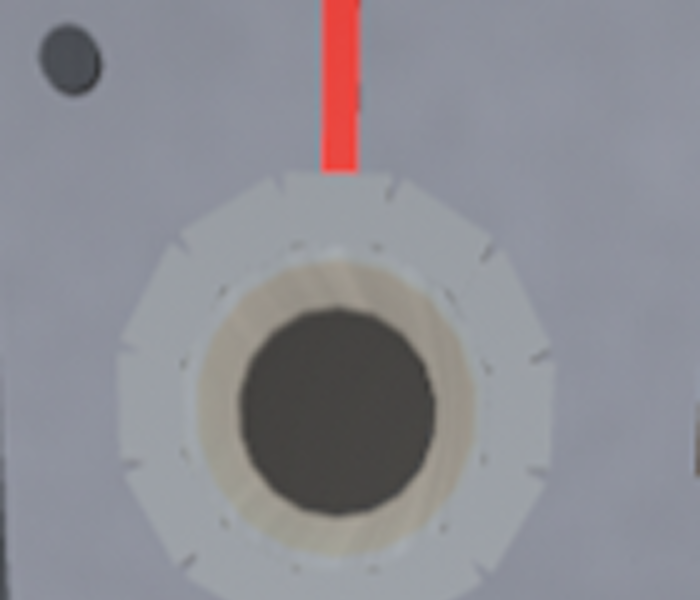

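```bash
python3 - <<'E'
from h import *
d=np.load("pics/w4.npz");c=(d["K"],d["R"],d["t"])
P=onz(*c,(312.2,81.6),.087);print(P,onz(*c,(312.5,82.4),.079))
p=lambda x,y:(245+x/5,y/5)
for a,b,z in [((197,408),(475,408),.087),((336,259),(336,557),.087),((239,411),(436,411),.079),((337,307),(337,517),.079)]:
  A=onz(*c,p(*a),z);B=onz(*c,p(*b),z);print(np.linalg.norm(A-B),(A+B)/2)
A=onz(*c,(313.2,0),.0755);B=onz(*c,(312.9,34.4),.0755);print(A,B,np.degrees(np.arctan2(*(B-A)[1::-1])))
# cabinet/hatch check
T=np.array([.6166,.1088,.2132]); th=np.linspace(0,2*np.pi,60)
for z,r in [(T[2]-.0128,.028),(T[2]-.0188,.028)]:
  q=proj(*c,np.c_[T[0]+r*np.cos(th),T[1]+r*np.sin(th),0*th+z]);print(q.min(0),q.max(0))
q=proj(*c,np.array([[T[0]-.028,T[1]-.0018,T[2]+.0372],[T[0]+.028,T[1]+.0018,T[2]+.0372]]));print(q)
E
```

```text
[0.52030525 0.09344056 0.087     ] [0.52056166 0.09346138 0.079     ]
0.04752228906139943 [0.52030536 0.0934388  0.087     ]
0.048047197065392885 [0.52090042 0.09347251 0.087     ]
0.034600262104086274 [0.52039629 0.09345154 0.079     ]
0.0348063670333557 [0.52087122 0.09339009 0.079     ]
[0.45584279 0.09044317 0.0755    ] [0.4817576  0.09160074 0.0755    ] 2.5575927249670483
[276.98454109 196.59666114] [368.9421479 281.3335205]
[278.28162016 193.78132042] [367.65725556 276.45012963]
[[322.79431273 228.69632115]
 [322.93309497 335.83230873]]
```

Request:
play_rows(
  increments=[
    [[0, 0, -0.015, -0.18, 0.012], [0, 0, -0.034, -0.378, 0.012], [0, 0.08, -0.034, -0.378, 0.012], [0, 0.198, -0.034, -0.378, 0.012], [0, 0.198, -0.034, -0.378, 0.012], [0, 0.198, -0.034, -0.378, 0.012]],
  ],
)

```text
t: 7.5
tool_pos: [0.5206, 0.0939, 0.1661]
tool_rot: [-0.039, 1.57, 0.039]
ft_force: [0.2, 0.1, -1.5]
finger_gap: 0.147
```

```bash
cat > st.py <<'E'
from h import *
s=telemetry.read_state();M=Ro.from_rotvec(s["tool_rot"]).as_matrix()
print(s["t"],s["tool_pos"].round(4) if hasattr(s["tool_pos"],"round") else s["tool_pos"],"keyx yaw-lock",np.degrees(np.arctan2(M[1,1],M[0,1]))-90-2.6,np.round(s["ft_force"],2),np.round(s["ft_torque"],3),s["finger_gap"])
E
python3 st.py;python3 w.py w5
python3 - <<'E'
from h import *
for n in ["scene","side"]:
  im=viewer.get_image(n)["color"][:,:,::-1]; cv2.imwrite(f"pics/{n}5.png",im)
  cv2.imwrite(f"pics/{n}5z.png",cv2.resize(im[120:300,200:420] if n=="side" else im[150:330,230:430],None,fx=3.3,fy=3.3,interpolation=cv2.INTER_CUBIC))
E
```

```text
7.5 [0.5206 0.0939 0.1661] keyx yaw-lock 0.23685862394906954 [ 0.2   0.09 -1.52] [ 0.057 -0.164 -0.002] 0.14746360808704181
7.5 [0.52061147 0.09392921 0.16609562] [ 0.20330553  0.08935876 -1.52095706]
[[ 0.001 -0.049  0.999]
 [-0.     0.999  0.049]
 [-1.    -0.     0.001]]
```

View pics/side5z.png

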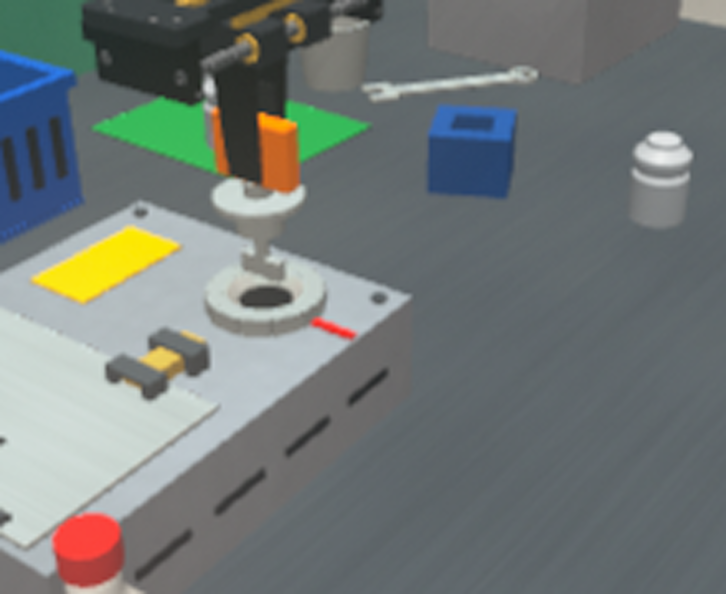

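View pics/scene5z.png

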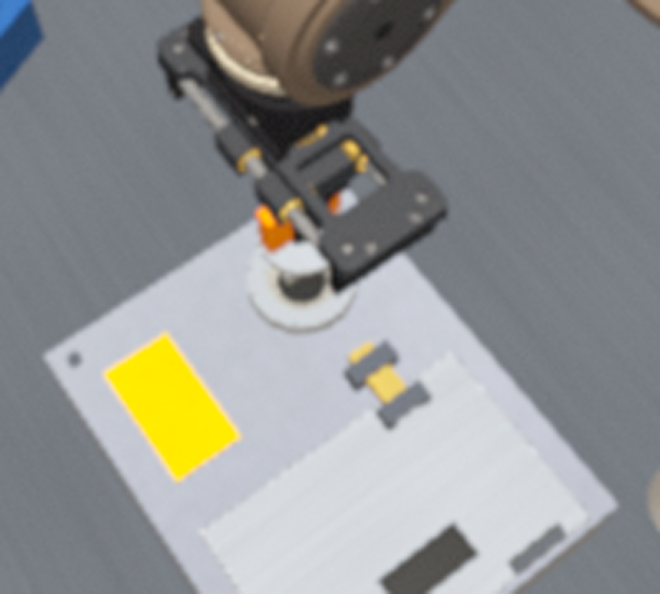

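Request:
play_rows(
  increments=[
    [[0, 0.03, -0.002, 0, 0], [0, 0.06, -0.002, 0, 0], [0, 0.09, -0.002, 0, 0], [0, 0.1, -0.002, 0, 0], [0, 0.1, -0.002, 0, 0]],
  ],
)

```text
t: 8.28
tool_pos: [0.5206, 0.0934, 0.1399]
tool_rot: [-0.04, 1.571, 0.04]
ft_force: [-0.4, 0.2, -1.6]
finger_gap: 0.144
```

```bash
python3 st.py
```

```text
8.275 [0.5206 0.0934 0.1399] keyx yaw-lock 0.3080115881064187 [-0.36  0.21 -1.59] [ 0.13  -0.065  0.001] 0.14439922345149545
```

Request:
play_rows(
  increments=[
    [[0, 0.015, 0, 0, 0], [0, 0.028, 0, 0, 0], [0, 0.038, 0, 0, 0], [0, 0.038, 0, 0, 0], [0, 0.038, 0, 0, 0]],
  ],
)

```text
t: 8.9
tool_pos: [0.5208, 0.0934, 0.1308]
tool_rot: [-0.04, 1.57, 0.04]
ft_force: [0.7, 0.4, 1.5]
finger_gap: 0.144
```

```bash
python3 st.py
```

```text
8.9 [0.5208 0.0934 0.1308] keyx yaw-lock 0.31339618600640895 [0.67 0.41 1.49] [ 0.107 -0.246 -0.039] 0.14430791683990737
```

Request:
play_rows(
  increments=[
    [[0, 0, 0, 0, 0.03], [0, 0, 0, 0, 0.065], [0, 0, 0, 0, 0.065]],
  ],
)

```text
t: 9.28
tool_pos: [0.5207, 0.0934, 0.1307]
tool_rot: [0.04, 1.57, -0.04]
ft_force: [0.4, 1.2, 1.6]
finger_gap: 0.146
```

Request:
play_rows(
  increments=[
    [[0, 0, 0, 0, 0.03], [0, 0, 0, 0, 0.065], [0, 0, 0, 0, 0.065]],
  ],
)

```text
t: 9.65
tool_pos: [0.5207, 0.0934, 0.1307]
tool_rot: [0.119, 1.567, -0.119]
ft_force: [-0.1, 0.3, 1.7]
finger_gap: 0.148
```

Request:
play_rows(
  increments=[
    [[0, 0, 0, 0, 0.03], [0, 0, 0, 0, 0.065], [0, 0, 0, 0, 0.065]],
  ],
)

```text
t: 10.02
tool_pos: [0.5207, 0.0934, 0.1306]
tool_rot: [0.199, 1.562, -0.199]
ft_force: [0.9, 0.2, 1.2]
finger_gap: 0.146
```

```bash
python3 st.py
```

```text
10.025 [0.5207 0.0934 0.1306] keyx yaw-lock -17.128744982014332 [0.89 0.18 1.2 ] [ 0.068 -0.16  -0.069] 0.1464916816707511
```

Request:
play_rows(
  increments=[
    [[0, 0, 0, 0, 0.03], [0, 0, 0, 0, 0.065], [0, 0, 0, 0, 0.065]],
  ],
)

```text
t: 10.4
tool_pos: [0.5207, 0.0934, 0.1306]
tool_rot: [0.279, 1.553, -0.279]
ft_force: [0.5, -0.3, 1.6]
finger_gap: 0.141
```

```bash
python3 st.py
```

```text
10.4 [0.5207 0.0934 0.1306] keyx yaw-lock -22.95774035816563 [ 0.52 -0.28  1.61] [ 0.029 -0.166 -0.044] 0.14054168325077623
```

Request:
play_rows(
  increments=[
    [[0, 0, 0, 0, 0.03], [0, 0, 0, 0, 0.065], [0, 0, 0, 0, 0.065]],
  ],
)

```text
t: 10.78
tool_pos: [0.5207, 0.0934, 0.1306]
tool_rot: [0.358, 1.541, -0.359]
ft_force: [0.3, 0.4, 1.8]
finger_gap: 0.145
```

```bash
python3 st.py
```

```text
10.775 [0.5207 0.0934 0.1306] keyx yaw-lock -28.79727352194589 [0.33 0.4  1.81] [ 0.046 -0.141  0.007] 0.1453720393424552
```

Request:
play_rows(
  increments=[
    [[0, 0, 0, 0, -0.07], [0, 0, 0, 0, -0.14], [0, 0, 0, 0, -0.21], [0, 0, 0, 0, -0.28], [0, 0, 0, 0, -0.35], [0, 0, 0, 0, -0.38], [0, 0, 0, 0, -0.38]],
  ],
)

```text
t: 11.65
tool_pos: [0.5207, 0.0934, 0.1306]
tool_rot: [-0.109, 1.568, 0.109]
ft_force: [0.4, 0.1, 2.2]
finger_gap: 0.147
```

```bash
python3 st.py
```

```text
11.65 [0.5207 0.0934 0.1306] keyx yaw-lock 5.3687507829359 [0.35 0.1  2.22] [ 0.124 -0.085  0.084] 0.14710422741655357
```

Request:
play_rows(
  increments=[
    [[0, 0, 0, 0, -0.03], [0, 0, 0, 0, -0.065], [0, 0, 0, 0, -0.065]],
  ],
)

```text
t: 12.02
tool_pos: [0.5207, 0.0934, 0.1306]
tool_rot: [-0.188, 1.563, 0.188]
ft_force: [-0.4, -0.2, 2.0]
finger_gap: 0.148
```

```bash
python3 st.py
```

```text
12.025 [0.5207 0.0934 0.1306] keyx yaw-lock 11.105007652305781 [-0.37 -0.19  2.02] [ 0.116 -0.129  0.022] 0.1480450984144023
```

Request:
play_rows(
  increments=[
    [[0, 0, 0, 0, -0.03], [0, 0, 0, 0, -0.065], [0, 0, 0, 0, -0.065]],
  ],
)

```text
t: 12.4
tool_pos: [0.5206, 0.0934, 0.1306]
tool_rot: [-0.267, 1.554, 0.267]
ft_force: [-0.1, 0.3, 1.8]
finger_gap: 0.144
```

```bash
python3 st.py
```

```text
12.4 [0.5206 0.0934 0.1306] keyx yaw-lock 16.887077850510344 [-0.05  0.26  1.84] [ 0.119 -0.135 -0.014] 0.14442019413021448
```

Request:
play_rows(
  increments=[
    [[0, 0, 0, 0, -0.03], [0, 0, 0, 0, -0.06], [0, 0, 0, 0, -0.06]],
  ],
)

```text
t: 12.78
tool_pos: [0.5207, 0.0932, 0.1305]
tool_rot: [-0.341, 1.544, 0.34]
ft_force: [1.2, -0.5, -2.9]
finger_gap: 0.146
```

```bash
python3 st.py
```

```text
12.775 [0.5207 0.0932 0.1305] keyx yaw-lock 22.262337701293255 [ 1.15 -0.49 -2.9 ] [-0.176 -0.459  0.011] 0.14627342071011812
```

Request:
play_rows(
  increments=[
    [[0, 0, 0, 0, -0.03], [0, 0.01, 0, 0, -0.03], [0, 0.02, 0, 0, -0.03], [0, 0.02, 0, 0, -0.03]],
  ],
)

```text
t: 13.28
tool_pos: [0.5205, 0.0934, 0.1253]
tool_rot: [-0.378, 1.538, 0.378]
ft_force: [-0.7, 1.0, -1.8]
finger_gap: 0.15
```

```bash
python3 st.py
```

```text
13.275 [0.5205 0.0934 0.1253] keyx yaw-lock 24.998082408237742 [-0.67  0.96 -1.77] [ 0.127 -0.101 -0.019] 0.15028624805552393
```

Request:
play_rows(
  increments=[
    [[0, 0.02, 0, 0, 0], [0, 0.04, 0, 0, 0], [0, 0.055, 0, 0, 0], [0, 0.068, 0, 0, 0], [0, 0.068, 0, 0, 0], [0, 0.068, 0, 0, 0]],
  ],
)

```text
t: 14.02
tool_pos: [0.5207, 0.0934, 0.1087]
tool_rot: [-0.379, 1.537, 0.378]
ft_force: [-0.3, 0.0, -1.4]
finger_gap: 0.15
```

```bash
python3 st.py
```

```text
14.025 [0.5207 0.0934 0.1087] keyx yaw-lock 25.061131464461774 [-0.32  0.   -1.42] [ 0.103 -0.063  0.047] 0.14961320002878964
```

Request:
play_rows(
  increments=[
    [[0, 0.007, 0, 0, 0], [0, 0.012, 0, 0, 0], [0, 0.014, 0, 0, 0], [0, 0.014, 0, 0, 0]],
  ],
)

```text
t: 14.52
tool_pos: [0.5208, 0.0934, 0.1057]
tool_rot: [-0.379, 1.537, 0.378]
ft_force: [-2.8, -0.4, 7.0]
finger_gap: 0.147
```

```bash
python3 st.py
```

```text
14.525 [0.5208 0.0934 0.1057] keyx yaw-lock 25.059359581412004 [-2.85 -0.39  6.99] [0.168 0.308 0.035] 0.1467155089592084
```

Request:
play_rows(
  increments=[
    [[0, 0, 0, 0, 0.05], [0, 0, 0, 0, 0.1], [0, 0, 0, 0, 0.15], [0, 0, 0, 0, 0.2], [0, 0, 0, 0, 0.2]],
  ],
)

```text
t: 15.15
tool_pos: [0.5209, 0.0932, 0.1057]
tool_rot: [-0.132, 1.566, 0.131]
ft_force: [-1.1, -1.1, 5.6]
finger_gap: 0.147
```

```bash
python3 st.py
```

```text
15.15 [0.5209 0.0932 0.1057] keyx yaw-lock 7.009550246757579 [-1.08 -1.12  5.58] [-0.224  0.175 -0.043] 0.14691385285200406
```

Request:
play_rows(
  increments=[
    [[0, 0, 0, 0, 0.05], [0, 0, 0, 0, 0.1], [0, 0, 0, 0, 0.15], [0, 0, 0, 0, 0.2]],
  ],
)

```text
t: 15.65
tool_pos: [0.5209, 0.0932, 0.1057]
tool_rot: [0.116, 1.567, -0.116]
ft_force: [-1.9, -1.7, 6.3]
finger_gap: 0.151
```

```bash
python3 st.py; python3 - <<'E'
from h import *
for n in ["scene","side"]:
  im=viewer.get_image(n)["color"][:,:,::-1]; cv2.imwrite(f"pics/{n}6.png",im)
  cv2.imwrite(f"pics/{n}6z.png",cv2.resize(im[120:300,200:420] if n=="side" else im[150:330,230:430],None,fx=3.3,fy=3.3,interpolation=cv2.INTER_CUBIC))
E
```

```text
15.65 [0.5209 0.0932 0.1057] keyx yaw-lock -11.052971060837697 [-1.95 -1.67  6.28] [-0.238  0.199  0.272] 0.1514583377167756
```

View pics/side6z.png

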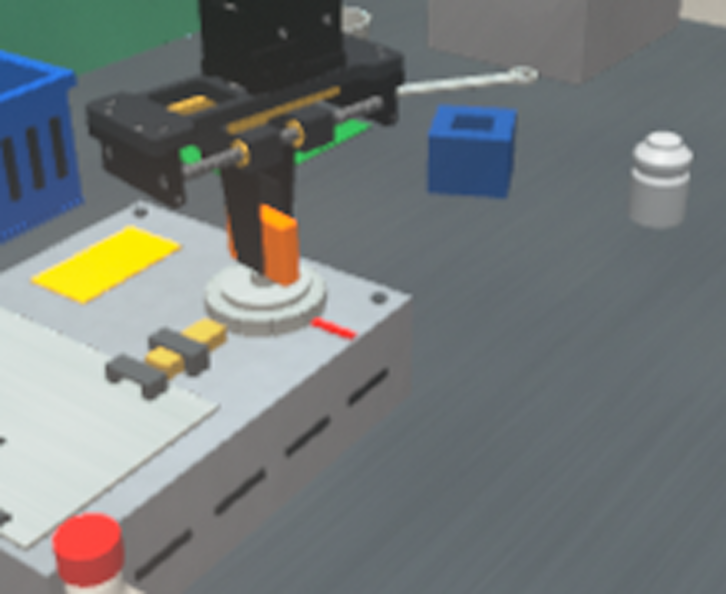

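Request:
play_rows(
  increments=[
    [[0, 0, 0, 0, 0.04], [0, 0, 0, 0, 0.08], [0, 0, 0, 0, 0.12], [0, 0, 0, 0, 0.12]],
  ],
)

```text
t: 16.25
tool_pos: [0.5209, 0.0933, 0.1057]
tool_rot: [0.263, 1.554, -0.263]
ft_force: [-2.5, -2.8, 6.8]
finger_gap: 0.144
```

```bash
python3 st.py
```

```text
16.25 [0.5209 0.0933 0.1057] keyx yaw-lock -21.77737290381652 [-2.47 -2.84  6.76] [-0.268  0.176 -0.012] 0.1436870739045898
```

Request:
play_rows(
  increments=[
    [[0, 0, 0, 0, 0.03], [0, 0, 0, 0, 0.05], [0, 0, 0, 0, 0.05]],
  ],
)

```text
t: 16.62
tool_pos: [0.5209, 0.0932, 0.1057]
tool_rot: [0.322, 1.546, -0.323]
ft_force: [-1.8, -2.5, 6.1]
finger_gap: 0.146
```

```bash
python3 st.py; python3 - <<'E'
from h import *
for n in ["side"]:
  im=viewer.get_image(n)["color"][:,:,::-1]; cv2.imwrite(f"pics/{n}7.png",im)
  cv2.imwrite(f"pics/{n}7z.png",cv2.resize(im[190:260,220:320],None,fx=7,fy=7,interpolation=cv2.INTER_CUBIC))
E
python3 st.py
```

```text
16.625 [0.5209 0.0932 0.1057] keyx yaw-lock -26.16913558387089 [-1.79 -2.52  6.09] [-0.233  0.179  0.73 ] 0.1464949106022096
16.675 [0.5209 0.0932 0.1057] keyx yaw-lock -26.149721741511947 [-2.11 -1.46  6.93] [-0.194  0.182  0.666] 0.14301820316086739
```

View pics/side7z.png

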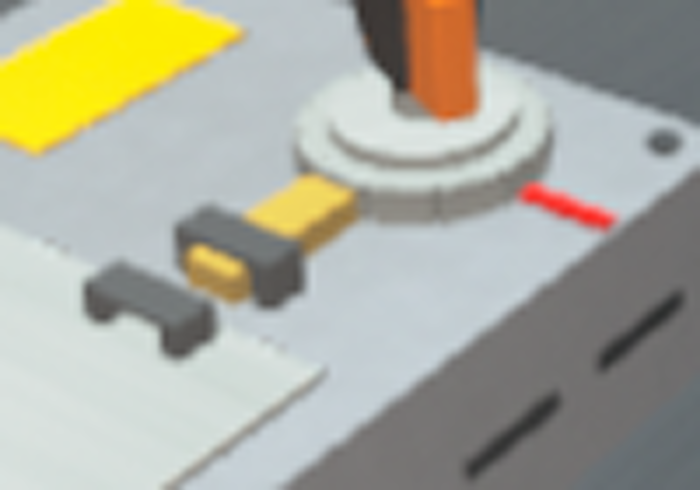

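```bash
python3 - <<'E'
from h import *
a=cv2.imread("pics/side0.png")[190:260,220:320];cv2.imwrite("pics/side0b.png",cv2.resize(a,None,fx=7,fy=7,interpolation=cv2.INTER_CUBIC))
E
```

```text
(no output)
```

View pics/side0b.png

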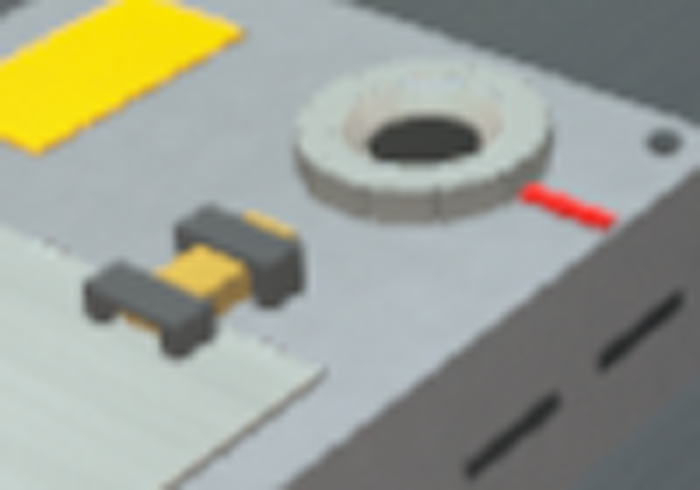

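```bash
python3 - <<'E'
from h import *; from cal import C
f=lambda x,y:(220+x/7,190+y/7)
for z in (.083,.09):
  for a,b in [((297,233),(357,195)),((250,210),(303,174))]:
    print(z,np.linalg.norm(onz(*C["side"],f(*a),z)-onz(*C["side"],f(*b),z)))
E
```

```text
0.083 0.024192414492258764
0.083 0.022637440341587607
0.09 0.023757715840325714
0.09 0.022230682066060752
```

Request:
play_rows(
  increments=[
    [[0, 0, 0, 0, 0.01], [0, 0, 0, 0, 0.012], [0, 0, 0, 0, 0.012]],
  ],
)

```text
t: 17.05
tool_pos: [0.5209, 0.0932, 0.1057]
tool_rot: [0.336, 1.543, -0.337]
ft_force: [-2.3, -1.1, 6.2]
finger_gap: 0.147
```

```bash
python3 st.py
```

```text
17.05 [0.5209 0.0932 0.1057] keyx yaw-lock -27.203962879964344 [-2.33 -1.07  6.25] [-0.177  0.217  0.881] 0.14696253102221576
```

Request:
play_rows(
  increments=[
    [[0, 0, 0, 0, -0.01], [0, -0.001, 0, 0, -0.02], [0, -0.001, 0, 0, -0.02]],
  ],
)

```text
t: 17.42
tool_pos: [0.5208, 0.0933, 0.1057]
tool_rot: [0.313, 1.547, -0.313]
ft_force: [-1.0, -2.0, 5.1]
finger_gap: 0.147
```

```bash
python3 st.py
```

```text
17.425 [0.5208 0.0933 0.1057] keyx yaw-lock -25.483218371864247 [-1.04 -1.97  5.14] [-0.346  0.096  0.47 ] 0.14683733248181036
```

Request:
play_rows(
  increments=[
    [[0, 0, 0, 0, -0.015], [0, 0, 0, 0, -0.015], [0.4, 0, 0, 0, -0.015], [0.4, 0, 0, 0, -0.015], [0.4, 0, 0, 0, -0.015], [0.4, 0, 0, 0, -0.015]],
  ],
)

```text
t: 18.18
tool_pos: [0.5206, 0.0934, 0.1053]
tool_rot: [0.295, 1.551, -0.295]
ft_force: [0.3, -0.7, 0.0]
finger_gap: 0.396
```

```bash
python3 st.py
```

```text
18.175 [0.5206 0.0934 0.1053] keyx yaw-lock -24.174086418719007 [ 0.33 -0.71  0.03] [ 0.037 -0.141 -0.024] 0.3961001588702508
```

Free. Lift straight up and back away to inspect.

Request:
play_rows(
  increments=[
    [[0.4, -0.06, 0, 0, 0], [0.4, -0.2, 0, 0, 0], [0.4, -0.4, 0, 0, 0], [0.4, -0.56, 0, 0, 0], [0.4, -0.56, 0, 0.2, 0], [0.4, -0.56, 0, 0.4, 0], [0.4, -0.56, 0, 0.4, 0]],
  ],
)

```text
t: 19.05
tool_pos: [0.6155, 0.0554, 0.2457]
tool_rot: [0.296, 1.55, -0.297]
ft_force: [-0.9, 0.6, -0.2]
finger_gap: 0.399
```

```bash
python3 w.py w8; python3 - <<'E'
from h import *
im=viewer.get_image("side")["color"][:,:,::-1]; cv2.imwrite("pics/side8.png",im)
cv2.imwrite("pics/side8z.png",cv2.resize(im[130:260,220:420],None,fx=4,fy=4,interpolation=cv2.INTER_CUBIC))
E
```

```text
19.05 [0.61554614 0.05538682 0.2456566 ] [-0.94471261  0.56697893 -0.17992421]
[[ 0.001  0.369  0.929]
 [-0.     0.929 -0.369]
 [-1.     0.     0.001]]
```

View pics/w8.png

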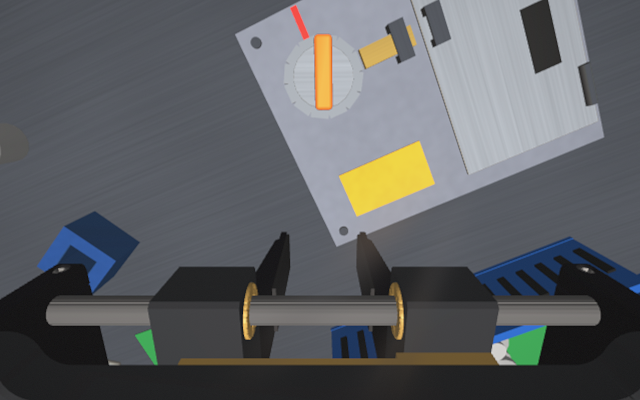

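View pics/side8z.png

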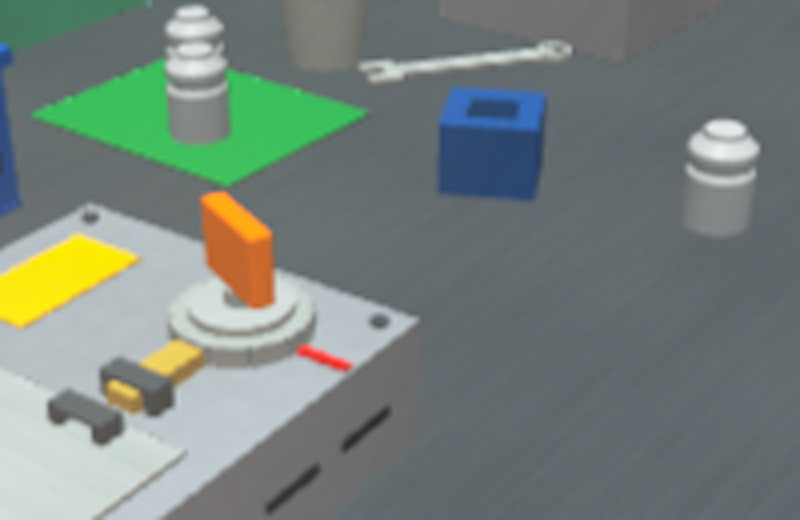

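```bash
python3 - <<'E'
from h import *
for n,b in [("w4",(375,50,470,120)),("w8",(345,5,430,80))]:
  im=cv2.imread(f"pics/{n}.png"); x0,y0,x1,y1=b
  cv2.imwrite(f"pics/{n}b.png",cv2.resize(im[y0:y1,x0:x1],None,fx=7,fy=7,interpolation=cv2.INTER_CUBIC))
im=viewer.get_image("side")["color"][:,:,::-1]
cv2.imwrite("pics/side9b.png",cv2.resize(im[190:260,220:320],None,fx=7,fy=7,interpolation=cv2.INTER_CUBIC))
E
```

```text
(no output)
```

View pics/w4b.png

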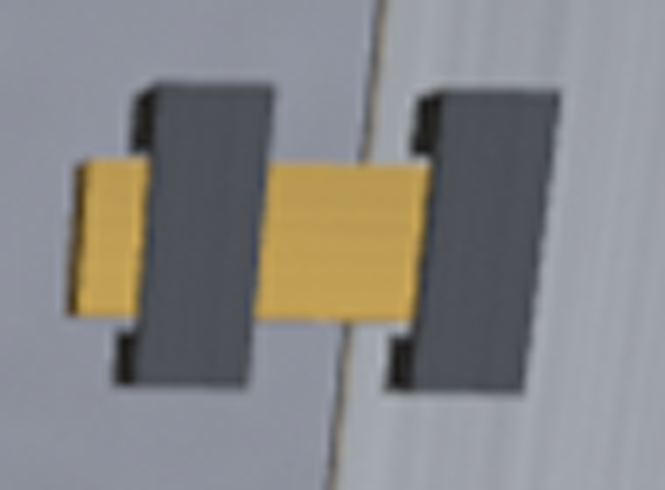

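View pics/w8b.png

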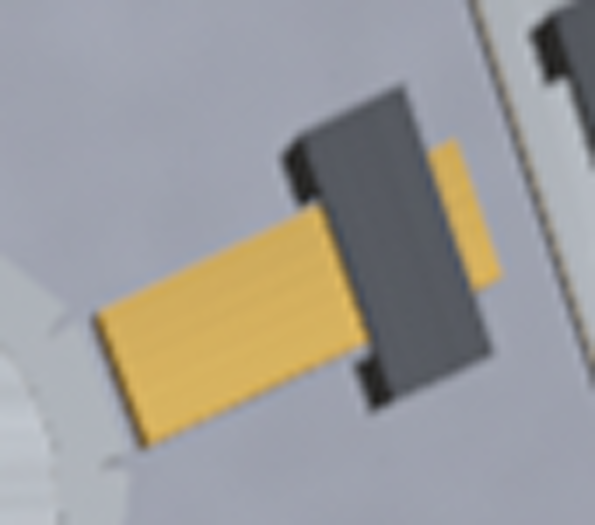

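View pics/side9b.png

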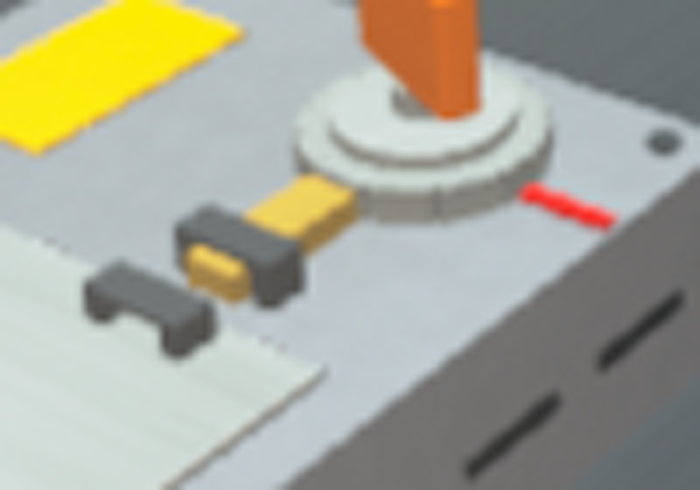

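```bash
python3 - <<'E'
from h import *
L=np.radians(2.6);yl=np.array([-np.sin(L),np.cos(L)])
for z in (.082,.086,.09):
  o=[]
  for n,(x0,y0),P in [("w4",(375,50),[(79,238)]),("w8",(345,5),[(122,380),(479,207)])]:
    d=np.load(f"pics/{n}.npz");c=(d["K"],d["R"],d["t"])
    o+=[onz(*c,(x0+p[0]/7,y0+p[1]/7),z)[:2]@yl for p in P]
  print(z,"travel",o[0]-o[1],"len",o[2]-o[1])
d=np.load("pics/w8.npz");c=(d["K"],d["R"],d["t"])
A=onz(*c,(323.5,34.5),.143);B=onz(*c,(323.5,110),.143);print((A+B)/2,np.linalg.norm(A-B),np.degrees(np.arctan2(*(B-A)[1::-1]))-2.6)
E
```

```text
0.082 travel 0.024017472478547464 len 0.05102837908875543
0.086 travel 0.0238741019873987 len 0.05041781071708892
0.09 travel 0.023730731496249907 len 0.049807242345422414
[0.52120309 0.09335911 0.143     ] 0.055152555686367434 -24.26368443130394
```

Bolt travel is about 23.9 mm (fully drawn), the handle is the expected length at home height, and everything else is where it was. Handing in.

```bash
python3 -c "
from bench import ticket; print(ticket.hand_in())"
```

```text
the job is handed in; nothing more can be done
None
```

The job is done and handed in at about 19 s of the 51 s allowed. The key stands fully home in the lock, with the brass bolt drawn.

**What I did**
- **Search:** I pressed the sprung plate about 4–5 mm and turned the key to −29° from the lock's x axis, then back to +22°. There the force dropped as the plate sprang up around the blade.
- **Pushing home:** I pushed the key down until the collar met the ring at the expected height, with about 8 N of contact force.
- **Turning:** I turned it about 51° clockwise until the torque rose sharply at the stop. I then backed off slightly, let go and moved the arm clear.

**What the last checks showed**
- **Bolt:** the wrist camera put its travel at 23.7–24.0 mm against the nominal 24 mm. The side camera read lower, 22–24 mm, but it measures less precisely. The bolt did not move after I let go.
- **Key:** it stands upright on the lock's axis with the collar flat on the ring.
- **Shell:** it still stands in the final side picture, in the same place by eye.
- **Bottle:** I did not check it in a last picture. It was in neither final close-up, but the arm never worked within about 0.25 m of it.

**Readings that disagreed:** the plate press was 3.8 mm judged by force and 5 mm by position, both well under the 13 mm limit. Torque readings while turning were noisy, between about 0 and 0.27 N m, before the clear rise to 0.9 N m at the stop.

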